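# Pack the painter's tray and show it to the camera in the mirror

### The arm

A 6-joint arm with a two-finger parallel gripper is mounted at the origin on the work surface. World frame = base frame: x ahead of the robot, y to its left, z up, the work surface at z = 0. Lengths are in m, angles in degrees, forces in N, time in s.
With the tool pointing down it reaches from about 0.275 to 0.825 m from the base axis. Payload 4.9 kg.
Tool frame: the origin (TCP) lies midway between the tips of the shut fingers; the grasp point (between the pads) lies 19 mm behind it; z points along the fingers, y is the line along which they close (so a half turn about z gives the same grasp; the last joint's range is limited). The gripper opens to 85 mm and grips with 20 to 120 N. Pads are 22 mm wide; open, the fingers measure 114 mm over their backs; the gripper's body (76 mm by 85 mm) begins 54 mm behind the grasp point. The pads swing forward as they close: fully open they stand 13 mm farther back than shut.
Start: joints at [-75.184, 18.69, -11.035, 60.275, 0, 82.311], TCP at [0.211, -0.508, 0.231] pointing down, gripper open.
Joint ranges: [-152.03, 152.03], [-55.5, 102.48], [-74.3, 77.21], [-110.64, 120.58], [-84.22, 78.4], [-180, 180]. Speed limits (degrees/s): [147.25, 147.25, 180, 180, 180, 180].

### API

Orientations are given as a 3x3 rotation matrix whose columns are the frame's x, y, z axes.
In Python, from cell import bot gives the robot as it stands. Calls block until the motion is done:
- bot.reach(position, orientation): joint-space move of the TCP to a pose.
- bot.movel(position, orientation=None, vel=0.15, guard=None): straight line of the TCP; orientation=None keeps the orientation; vel is the mean speed in m/s. With guard (N) it stops when the force on the tool has changed by that much, and returns True; else False.
- bot.set_joints(angles): joint-space move.
- bot.ungrasp() and bot.gripper_close(grip_force=None): open the fingers fully, or close them until they stop; grip_force is the grip in N (None keeps the last).
- bot.dwell(seconds).
- bot.inverse_kinematics(position, orientation): joint angles nearest the present ones, or None.
- bot.get_obs(): the state.
- bot.get_image(name): name is "scene" or "top" or "wrist"; returns a dict with "frame" (400x640x3 uint8, red, green, blue), "z_map" (400x640 float32, m along the optical axis (not along the pixel's ray), 0 where there is no reading), "fx", "fy", "cx", "cy" (pixels), "R" (3x3) and "t" (3): a world point X has camera coordinates R X + t. Camera axes: x right, y down, z forward; pixel columns grow to the right and rows downward; lengths in m; the calibration is good to about 2 mm. A picture is of the moment at which its call begins.
A pose or a line that the arm cannot do raises bot.IKError and nothing moves.
- bot.job_done(): hands the job in; it is judged then, once.
The state is a dict: "time": time; "q": joint angles; "dq": joint speeds; "effort": joint torques, N m; "tcp_pos": TCP position; "eef_rot": TCP orientation; "wrist_force": force on the tool from outside, world axes, zero at the start; "wrist_torque": the same for the moment, N m; "finger_gap": opening from 0.0 (shut) to 1.0 (fully open); "grasp_force": force on a finger pad.
Only numpy, scipy, OpenCV 4.12 (cv2) and the standard library are available. Lean on these libraries where they do the work, as an engineer would, in place of code of your own. Each camera call takes 0.05 s, during which the arm holds its last target. There are 200 camera calls.

### The job

Pack the ink stick, the seal stone and the small lidded jar into the open wooden tray, in any order, and let go of them there. Then take the sprung swivel mirror and turn it about its upright axis until the camera on the rail sees the tray's marker ball reflected near the middle of the mirror, and finish while still holding the mirror still at that angle, since it springs back when let go. Leave everything else on the table where it is.

Things in the scene. Friction and masses are not known exactly. Their poses are not given: they have to be found in the camera images.
- tray: Open wooden tray, fixed: 150 mm (x) by 210 mm (y), 45 mm high, walls and floor 5 mm thick. Origin at the centre of its underside, z up. Just outside its far (+x) wall a thin steel post carries the marker ball (top 97 mm up). The tray is on the left or the right of the mirror.
- marker (a point): Centre of the marker: a white ball 24 mm across with a black band, 85 mm above the table on its post, 85 mm along +x from the tray's origin.
- mirror: Upright mirror in a black frame: 90 mm wide, 10 mm thick, from 35 to 135 mm above the table, on a swivel at the rail's near end. Origin on the upright swivel axis, 35 mm above the table; the reflecting face looks along +x, z up. It swivels 1.2 rad either way; a spring (0.2 N m per rad) turns it back to facing the camera.
- mirror_grip (a point): Centre of the aluminium grip block on top of the mirror, on the swivel axis, 152 mm above the table: 14 mm thick (along the mirror's x), 36 mm wide (its y), from 135 to 170 mm above the table. Pinch it from above across its thickness and turn it about the swivel axis.
- rig: Aluminium rail, fixed, 40 mm wide, 12 mm high, with the mirror near one end and a black camera at the other. Origin on the table under the mirror's swivel axis; x along the rail to the lens, 240 mm away, 85 mm up, looking at that axis. The marker shows mid-mirror when the mirror's normal halves the horizontal angle between the directions from the axis to the lens and to the marker.
- view: The camera's line of sight after the mirror (nothing to touch): origin on the mirror's axis 85 mm above the table, x along the reflected line of sight, z up. It turns twice as far as the mirror. The marker is in the middle of the picture when it lies on this x axis.
- inkstick: Black ink stick lying flat, 24 mm (x) by 90 mm (y) by 14 mm high. Origin at the centre of its underside.
- seal: Grey-white stone seal standing upright, 26 mm square and 50 mm high with a rounded knob on top (62 mm in all). Origin at the centre of its underside.
- jar: Small white round jar with a lid, 44 mm across, 42 mm high, standing. Origin at the centre of its underside.
- palette: Bystander: white flower-shaped porcelain palette with paint, 198 mm across, 15 mm high, on the side of the mirror where the tray is not. Origin under its centre.
- inkstone: Bystander: dark inkstone slab, 70 by 100 by 20 mm. Origin under its centre.
- tile: Bystander: green stone tile, 90 by 120 by 10 mm. Origin under its centre.
- brush: Bystander: paint brush lying along its y, 200 mm long, 10 mm thick. Origin under its middle.
- dish: Bystander: small blue bowl, 70 mm across, 26 mm high. Origin under its centre.

How it is judged:
By the outcome, as a careful person would: the job done as asked, in the order asked, and still so for the second after the job is handed in, while the arm keeps its last pose, push and grip.
It also fails if it takes over 72 s, if anything falls off the work surface, if the arm or the gripper's body presses on something with over 40 N, if the wrist force passes 120 N, or if a joint passes its speed limit or range.

## Working session

There is one attempt and no reset: what is moved stays moved. The work goes in short steps, each a Python script; the robot and the scene stay as the last script left them, time stands still between calls to the robot, and variables do not carry over. Pictures are saved under pics/ and viewed, at most 10 in all, crops included, and the job is handed in when it is done.

```bash
ls; mkdir -p pics; python3 - <<'E'
from cell import bot
import cv2,numpy as np
for n in("top","scene"):
    d=bot.get_image(n); cv2.imwrite(f"pics/{n}0.png",d["frame"][...,::-1]); np.savez(f"{n}0.npz",**d)
    print(n,d["fx"],d["R"].round(3).tolist(),d["t"])
o=bot.get_obs();print(o["time"],o["eef_rot"],o["finger_gap"])
E
```

```text
pics
top 507.8202928666504 [[0.022, -1.0, -0.009], [-0.994, -0.021, -0.112], [0.111, 0.012, -0.994]] [1.13238292e-03 5.44274729e-01 1.34958774e+00]
scene 466.242842626511 [[-0.44, 0.898, 0.004], [0.633, 0.314, -0.708], [-0.637, -0.309, -0.707]] [ 0.23534961 -0.27933794  1.75074723]
0.1 [[ 9.23838028e-01  3.82783448e-01 -3.59597818e-04]
 [ 3.82783549e-01 -9.23836894e-01  1.46548114e-03]
 [ 2.28752193e-04 -1.49151534e-03 -9.99998862e-01]] 0.9956458311248179
```

View pics/top0.png

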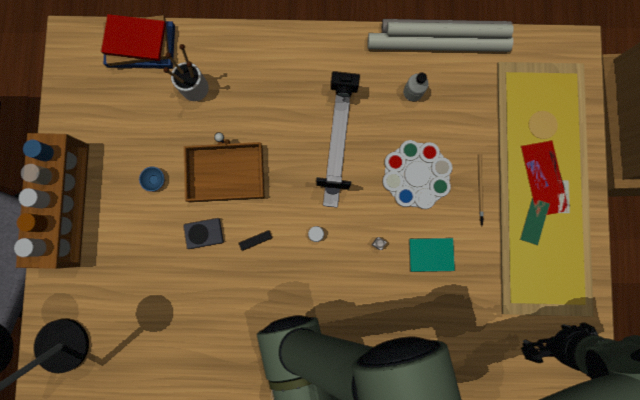

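View pics/scene0.png

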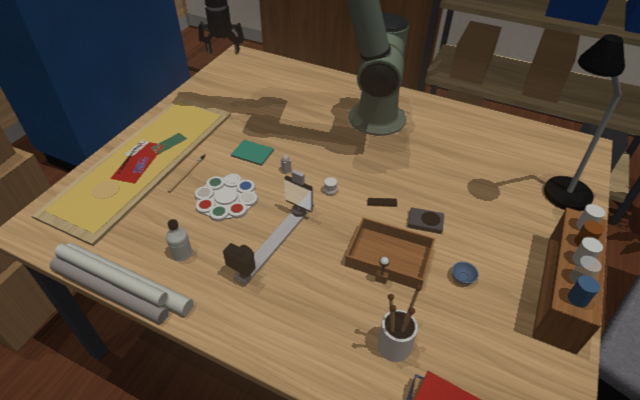

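The top view shows the tray at (225,172) with the marker ball at (219,136). The mirror is at (333,184), ink stick at (256,240), jar at (316,233) and seal at (380,243). I'll enlarge that area to read positions more closely.

```bash
python3 - <<'E'
import cv2
i=cv2.imread("pics/top0.png")[60:260,170:400]
i=cv2.resize(i,None,fx=3,fy=3,interpolation=cv2.INTER_CUBIC); i=cv2.convertScaleAbs(i,alpha=1.5)
cv2.imwrite("pics/crop.png",i[:600])
E
```

```text
(no output)
```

View pics/crop.png

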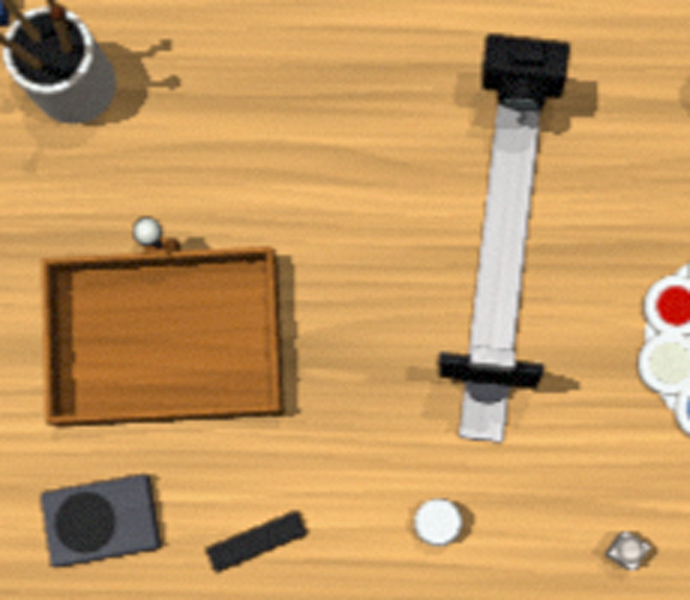

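The enlarged crop shows:
- **Ink stick corners:** (207,548), (297,513), (307,534), (215,570)
- **Jar lid:** (438,521)
- **Seal diamond:** centred at (630,549)
- **Tray rim corners:** (44,261), (273,249), (281,411), (50,424)
- **Ball:** (147,231)
- **Rail:** from (482,439) to about (518,107)
- **Mirror top edge:** (440,363) to (543,377)

```bash
cat > h.py <<'E'
import numpy as np
def px(d,u,v,z):
    "world point at height z seen at pixel u,v"
    R,t=d["R"],d["t"]; c=-R.T@t
    r=R.T@np.array([(u-d["cx"])/d["fx"],(v-d["cy"])/d["fy"],1.])
    return c+r*(z-c[2])/r[2]
def down(a):
    "tool down, fingers closing along heading a (deg)"
    c,s=np.cos(np.radians(a)),np.sin(np.radians(a))
    y=np.array([c,s,0]);z=np.array([0,0,-1.]);return np.c_[np.cross(y,z),y,z]
E
python3 - <<'E'
from h import *
d=np.load("top0.npz")
print("cam",-d["R"].T@d["t"])
for n,z,P in [("ink",.014,[(207,548),(297,513),(307,534),(215,570)]),("jar",.042,[(438,521)]),("seal",.05,[(606,549),(633,532),(657,549),(628,570)]),("knob",.062,[(630,549)]),
 ("tray",.045,[(44,261),(273,249),(281,411),(50,424)]),("ball",.085,[(147,231)]),("rail",.012,[(460,437),(503,441),(498,107),(538,110)]),("frame",.135,[(440,355),(543,368),(440,377),(541,387)])]:
    w=np.array([px(d,170+u/3,60+v/3,z)[:2] for u,v in P]); print(n,w.round(4).tolist(),"mean",w.mean(0).round(4))
# ball & mirror depth
for u,v in [(219,137),(333,183),(333,181),(333,186),(316,233),(380,243)]:
    z=d["z_map"][v,u]; c=np.array([(u-d["cx"])/d["fx"]*z,(v-d["cy"])/d["fy"]*z,z]); print(u,v,(d["R"].T@(c-d["t"])).round(3))
E
```

```text
cam [ 0.39051036 -0.00283579  1.40182629]
ink [[0.4017, 0.2167], [0.4352, 0.136], [0.4164, 0.1263], [0.3821, 0.2086]] mean [0.4089 0.1719]
jar [[0.43, 0.0074]] mean [0.43   0.0074]
seal [[0.4084, -0.1414], [0.4239, -0.165], [0.4094, -0.1863], [0.3904, -0.1609]] mean [ 0.408  -0.1634]
knob [[0.4087, -0.1611]] mean [ 0.4087 -0.1611]
tray [[0.6571, 0.37], [0.6725, 0.1624], [0.525, 0.1502], [0.5089, 0.357]] mean [0.5909 0.2599]
ball [[0.678, 0.2693]] mean [0.678  0.2693]
rail [[0.5079, -0.0108], [0.5051, -0.0502], [0.819, -0.0401], [0.8169, -0.0776]] mean [ 0.6622 -0.0447]
frame [[0.5662, 0.0081], [0.557, -0.0785], [0.5476, 0.0077], [0.541, -0.077]] mean [ 0.5529 -0.0349]
219 137 [0.676 0.267 0.096]
333 183 [ 0.557 -0.033  0.125]
333 181 [ 0.556 -0.032  0.167]
333 186 [ 0.556 -0.035  0.068]
316 233 [0.432 0.007 0.045]
380 243 [ 0.409 -0.161  0.067]
```

```bash
cat >> h.py <<'E'
from cell import bot
def best(p,a):
    "of the two equal grasps, the nearer one"
    q=np.array(bot.get_obs()["q"]); o=[]
    for k in (a,a+180):
        s=bot.inverse_kinematics(p,down(k))
        if s is not None: o.append((np.abs(np.array(s)-q).max(),k))
    return down(min(o)[1])
E
python3 - <<'E'
from h import *
import cv2
for n,p,a in [("seal",(.408,-.162,.25),35),("mir",(.52,-.034,.33),0),("ink",(.409,.172,.23),22.5)]:
    bot.reach(p,best(p,a)); d=bot.get_image("wrist"); np.savez(f"w_{n}.npz",**d); cv2.imwrite(f"pics/w_{n}.png",d["frame"][...,::-1])
    print(bot.get_obs()["time"],np.round(bot.get_obs()["q"],0))
ims=[cv2.resize(cv2.imread(f"pics/w_{n}.png"),(400,250),interpolation=cv2.INTER_AREA) for n in("seal","mir","ink")]
ims.append(ims[0]*0); cv2.imwrite("pics/m.png",np.vstack([np.hstack(ims[:2]),np.hstack(ims[2:])]))
E
```

```text
1.6333 [-31.   6. -24.  59.  -0.  24.]
2.5917 [-12.  13.  -5.  73.  -0.  78.]
3.6417 [ 13.   7. -26.  57.  -0.  81.]
```

View pics/m.png

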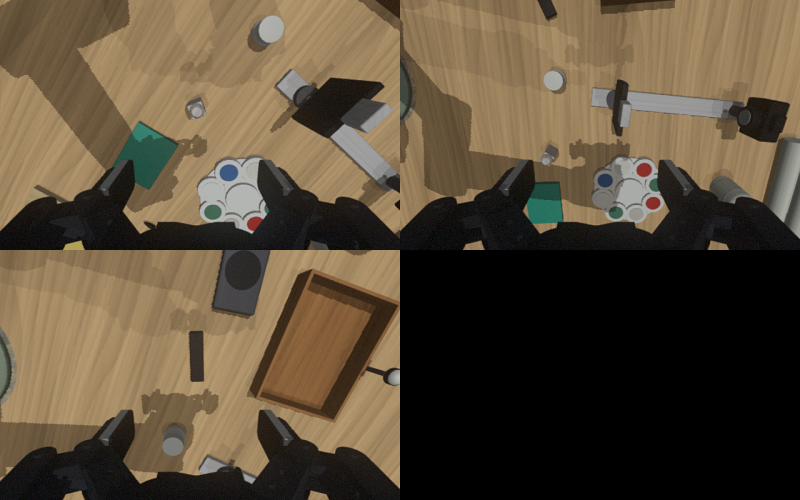

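The wrist views at half scale show the seal at (196,108), the mirror with its grip at (224,112), and the stick at (197,106), nearly upright in the frame. I'll crop these in closer.

```bash
python3 - <<'E'
import cv2,numpy as np
o=[]
for n,u,v in [("seal",392,216),("mir",444,215),("ink",392,212)]:
    o.append(cv2.convertScaleAbs(cv2.resize(cv2.imread(f"pics/w_{n}.png")[v-65:v+65,u-65:u+65],(390,390) if n!="mir" else (390,390),interpolation=cv2.INTER_CUBIC),alpha=1.4))
cv2.imwrite("pics/c2.png",cv2.resize(np.hstack(o[:2]),(780,390))); cv2.imwrite("pics/c3.png",o[2])
E
```

```text
(no output)
```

View pics/c2.png

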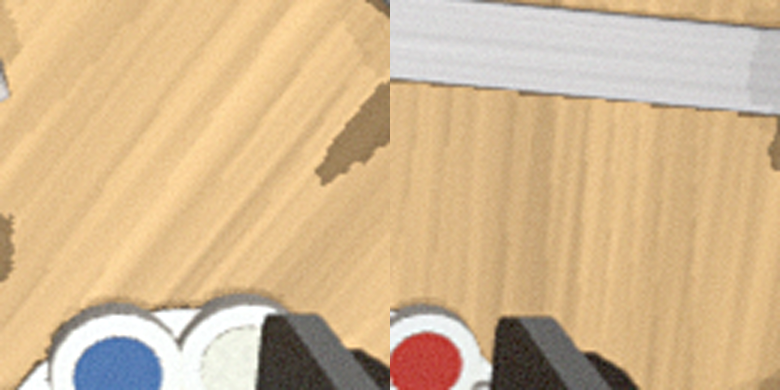

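View pics/c3.png

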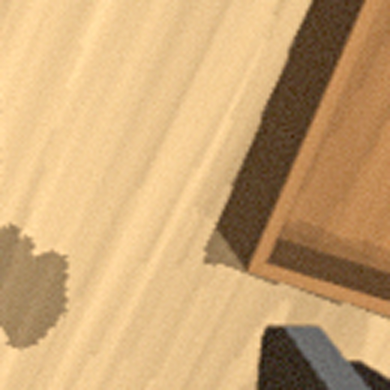

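The montage scale was 1.6, not 2, so those crops missed. I'll redo them.

```bash
python3 - <<'E'
import cv2,numpy as np
o=[]
for n,u,v,h in [("seal",314,173,33),("mir",355,168,44),("ink",315,170,44)]:
    o.append(cv2.convertScaleAbs(cv2.resize(cv2.imread(f"pics/w_{n}.png")[v-h:v+h,u-h:u+h],(264,264),interpolation=cv2.INTER_CUBIC),alpha=1.4))
cv2.imwrite("pics/c4.png",np.hstack(o))
E
```

```text
(no output)
```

View pics/c4.png

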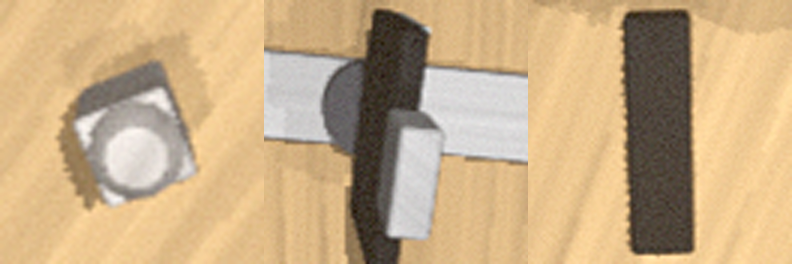

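The seal's top square has corners at tile (75,125), (160,90), (195,172), (113,206), with the knob at (138,158). The grip top corners are (129,125), (179,127), (168,239), (121,235) in its tile. The stick corners are (97,13), (161,11), (165,250), (104,253) in its tile.

```bash
python3 - <<'E'
from h import *
def f(n,o,s,z,P):
    d=np.load(f"w_{n}.npz"); w=np.array([px(d,o[0]+u/s,o[1]+v/s,z)[:2] for u,v in P])
    e=[np.degrees(np.arctan2(*(w[(i+1)%len(w)]-w[i])[::-1])).round(1) for i in range(len(w))]
    print(n,w.round(4).tolist(),w.mean(0).round(4),e)
f("seal",(281,140),4,.05,[(75,125),(160,90),(195,172),(113,206)])
f("seal",(281,140),4,.06,[(138,158)])
f("mir",(311,124),3,.17,[(129,125),(179,127),(168,239),(121,235)])
f("ink",(271,126),3,.014,[(97,13),(161,11),(165,250),(104,253)])
E
```

```text
seal [[0.3944, -0.1682], [0.4073, -0.1479], [0.4274, -0.1604], [0.415, -0.1804]] [ 0.411  -0.1642] [np.float64(57.6), np.float64(-31.7), np.float64(-121.8), np.float64(149.3)]
seal [[0.4116, -0.1642]] [ 0.4116 -0.1642] [np.float64(0.0)]
mir [[0.5565, -0.0183], [0.5718, -0.0189], [0.5701, -0.0546], [0.5552, -0.0533]] [ 0.5634 -0.0363] [np.float64(-2.2), np.float64(-92.7), np.float64(175.0), np.float64(87.9)]
ink [[0.3839, 0.208], [0.4044, 0.2172], [0.4404, 0.1364], [0.4196, 0.1266]] [0.4121 0.1721] [np.float64(24.2), np.float64(-66.0), np.float64(-154.6), np.float64(113.7)]
```

```bash
cat >> h.py <<'E'
T0=np.array([.592,.260]);TA=4.6
def tray(x,y):
    c,s=np.cos(np.radians(TA)),np.sin(np.radians(TA)); return T0+np.array([[c,-s],[s,c]])@[x,y]
def at(xy,z): return np.array([xy[0],xy[1],z])
def st(m):
    o=bot.get_obs(); print(m,round(o["time"],2),o["tcp_pos"].round(4) if hasattr(o["tcp_pos"],"round") else o["tcp_pos"],"gap",round(o["finger_gap"],3),"F",round(o["grasp_force"],1),np.round(o["wrist_force"],1))
def pickplace(src,a,zg,dst,b,zr,grip=40,hi=.16):
    R=best(at(src,hi),a); bot.reach(at(src,hi),R); bot.movel(at(src,zg),vel=.15,guard=12); st("down")
    bot.gripper_close(grip); st("grip"); bot.movel(at(src,hi),vel=.2); st("lift")
    R=best(at(dst,hi),b); bot.reach(at(dst,hi),R); print("guard",bot.movel(at(dst,zr),vel=.12,guard=6)); st("placed")
    bot.ungrasp(); bot.movel(at(dst,hi),vel=.2); st("up")
E
python3 - <<'E'
from h import *
pickplace((.4105,.172),23.5,.003,tray(0,32),0,0) if 0 else pickplace((.4105,.172),23.5,.003,tray(0,.032),TA+90,.009)
import cv2
d=bot.get_image("wrist"); cv2.imwrite("pics/a1.png",d["frame"][...,::-1])
E
```

```text
down 5.22 [0.4114 0.1723 0.0038] gap 0.997 F 0.0 [-0.4  0.3  0. ]
grip 5.82 [0.4107 0.172  0.0034] gap 0.264 F 39.7 [-0.6 -0.1  5.6]
lift 6.75 [0.4097 0.1718 0.159 ] gap 0.267 F 39.2 [ 1.5 -0.5 -1. ]
guard True
placed 9.04 [0.5885 0.2915 0.0084] gap 0.268 F 39.9 [-0.9 -0.2  6.3]
up 10.59 [0.5886 0.2916 0.1588] gap 1.0 F 0.0 [-0.5 -0.7 -0.7]
```

View pics/a1.png

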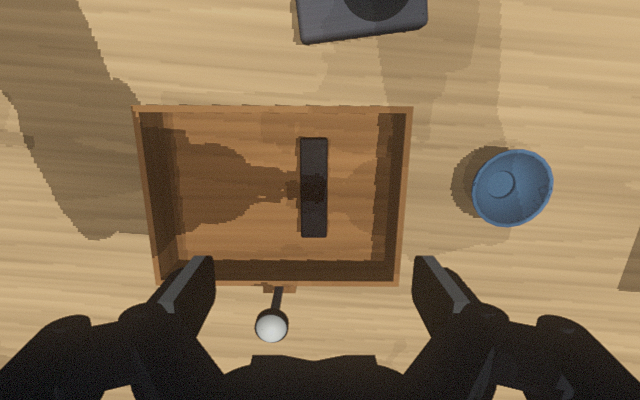

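The ink stick lies squarely in the tray at (314,187). Next the seal, then the jar.

```bash
python3 - <<'E'
from h import *
import cv2
pickplace((.410,-.1635),58.3,.014,tray(0,-.018),TA,.016,hi=.22)
pickplace((.4315,.0075),90,.012,tray(0,-.066),TA,.014,hi=.22)
d=bot.get_image("wrist"); cv2.imwrite("pics/a2.png",d["frame"][...,::-1]); np.savez("a2.npz",**d)
E
```

```text
down 13.96 [ 0.4105 -0.1637  0.0145] gap 1.001 F 0.0 [-0.6 -0.6  0.7]
grip 14.53 [ 0.4102 -0.1636  0.0143] gap 0.299 F 39.3 [-0.4 -0.1  4.4]
lift 15.72 [ 0.4093 -0.163   0.2189] gap 0.3 F 39.1 [ 0.3  0.1 -1.7]
guard True
placed 18.91 [0.5927 0.2418 0.0192] gap 0.304 F 39.7 [ 0.  -0.5  4.1]
up 20.68 [0.5927 0.2418 0.2187] gap 0.998 F 0.0 [ 0.2 -0.  -0.4]
down 23.33 [0.4321 0.0075 0.0125] gap 1.0 F 0.0 [-0.6  0.1  0.1]
grip 23.82 [0.4318 0.0072 0.0126] gap 0.458 F 39.4 [-1.6 -0.3  5.5]
lift 25.02 [0.4307 0.0076 0.219 ] gap 0.454 F 40.1 [-0.3  0.2  0.6]
guard True
placed 27.77 [0.5965 0.194  0.0176] gap 0.457 F 40.7 [-0.6 -1.2  5.5]
up 29.46 [0.5965 0.1941 0.2188] gap 1.002 F 0.0 [-0.3 -0.4 -0.9]
```

View pics/a2.png

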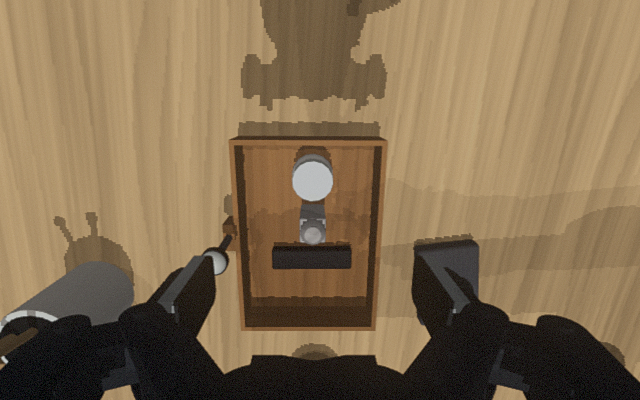

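All three are in the tray, upright and level: jar at (312,181), seal at (313,232), stick at (312,257). I'll refine the mirror axis and ball from the depth maps.

```bash
python3 - <<'E'
from h import *
import cv2
p=(.51,.03,.33); bot.reach(p,best(p,0)); d=bot.get_image("wrist"); np.savez("w_m2.npz",**d); cv2.imwrite("pics/w_m2.png",d["frame"][...,::-1])
p=(.60,.22,.33); bot.reach(p,best(p,90)); d=bot.get_image("wrist"); np.savez("w_t2.npz",**d)
def cloud(n):
    d=np.load(n); z=d["z_map"]; v,u=np.nonzero(z>0); z=z[v,u]
    return (np.c_[(u-d["cx"])/d["fx"]*z,(v-d["cy"])/d["fy"]*z,z]-d["t"])@d["R"]
for n in("top0.npz","w_mir.npz","w_m2.npz","w_t2.npz","a2.npz"):
    X=cloud(n)
    def sel(c,r,z0,z1):
        m=(np.hypot(*(X[:,:2]-c).T)<r)&(X[:,2]>z0)&(X[:,2]<z1); return X[m]
    for nm,c,r,z0,z1 in[("grip",(.56,-.035),.04,.160,.18),("frame",(.56,-.035),.06,.125,.142),("ball",(.678,.268),.025,.08,.105)]:
        s=sel(c,r,z0,z1)
        if len(s)>3:
            print(n,nm,len(s),"mid",((s.min(0)+s.max(0))/2).round(4),"ext",np.ptp(s,axis=0).round(3),"rect",[np.round(k,4) for k in cv2.minAreaRect(s[:,:2].astype(np.float32)*1)])
        if nm=="ball" and len(s)>10:
            A=np.c_[2*s,np.ones(len(s))]; print("  sphere",np.linalg.lstsq(A,(s**2).sum(1),rcond=None)[0][:3].round(4))
E
```

```text
top0.npz grip 87 mid [ 0.5626 -0.0325  0.1681] ext [0.016 0.035 0.014] rect [array([ 0.5621, -0.033 ]), array([0.0351, 0.0146]), np.float64(83.0263)]
top0.npz frame 98 mid [ 0.5617 -0.0331  0.1334] ext [0.017 0.086 0.017] rect [array([ 0.561 , -0.0331]), array([0.087 , 0.0109]), np.float64(84.7294)]
top0.npz ball 76 mid [0.6783 0.2701 0.0916] ext [0.026 0.024 0.023] rect [array([0.6782, 0.27  ]), array([0.0258, 0.0244]), np.float64(1.8829)]
  sphere [0.6784 0.2704 0.0875]
w_mir.npz grip 617 mid [ 0.5638 -0.0364  0.166 ] ext [0.016 0.036 0.012] rect [array([ 0.564 , -0.0366]), array([0.0361, 0.0143]), np.float64(85.3536)]
w_mir.npz frame 533 mid [ 0.5631 -0.0361  0.1334] ext [0.018 0.089 0.017] rect [array([ 0.5628, -0.0362]), array([0.0892, 0.0117]), np.float64(84.0154)]
w_m2.npz grip 725 mid [ 0.5632 -0.0368  0.1661] ext [0.017 0.036 0.012] rect [array([ 0.5634, -0.0368]), array([0.0359, 0.0142]), np.float64(84.2426)]
w_m2.npz frame 671 mid [ 0.562  -0.0369  0.1335] ext [0.017 0.09  0.017] rect [array([ 0.5619, -0.0368]), array([0.09  , 0.0113]), np.float64(84.7749)]
w_m2.npz ball 12 mid [0.667 0.267 0.085] ext [0.001 0.007 0.007] rect [array([0.6671, 0.267 ]), array([0.0068, 0.0014]), np.float64(86.0439)]
  sphere [0.6665 0.2669 0.0846]
w_t2.npz grip 671 mid [ 0.5647 -0.0365  0.1661] ext [0.016 0.037 0.012] rect [array([ 0.5645, -0.0365]), array([0.037 , 0.0142]), np.float64(84.6841)]
w_t2.npz frame 524 mid [ 0.5666 -0.0368  0.1335] ext [0.014 0.09  0.017] rect [array([ 0.5654, -0.0368]), array([0.0904, 0.0135]), np.float64(87.8438)]
w_t2.npz ball 451 mid [0.6797 0.2667 0.0912] ext [0.024 0.025 0.017] rect [array([0.6797, 0.2667]), array([0.0241, 0.0253]), np.float64(0.299)]
  sphere [0.68   0.2667 0.0847]
a2.npz ball 415 mid [0.6783 0.2669 0.0889] ext [0.023 0.026 0.017] rect [array([0.6764, 0.2648]), array([0.0182, 0.0254]), np.float64(30.6231)]
  sphere [0.6795 0.267  0.084 ]
```

```bash
python3 - <<'E'
from h import *
import cv2
c=(.5635,-.0367); a0,a1=-5.3,31.9
for k in(0,180):
    if all(bot.inverse_kinematics(at(c,.14),down(a+k)) is not None for a in(a0,a1,a1+5)): break
print(k); bot.reach(at(c,.25),down(a0+k)); bot.movel(at(c,.14),vel=.12,guard=10); st("down")
bot.gripper_close(70); st("grip")
for a in np.linspace(a0,a1,9)[1:]: bot.reach(at(c,.14),down(a+k))
bot.dwell(.3); st("turned"); o=bot.get_obs(); y=o["eef_rot"][:,1] if hasattr(o["eef_rot"],"shape") else np.array(o["eef_rot"])[:,1]
print("heading",np.degrees(np.arctan2(y[1],y[0])),o["wrist_torque"],np.round(o["q"],1))
for n in("top","wrist","scene"):
    d=bot.get_image(n); cv2.imwrite(f"pics/f_{n}.png",d["frame"][...,::-1]); np.savez(f"f_{n}.npz",**d)
    z=d["z_map"]; v,u=np.nonzero(z>0); z=z[v,u]; X=(np.c_[(u-d["cx"])/d["fx"]*z,(v-d["cy"])/d["fy"]*z,z]-d["t"])@d["R"]
    for z0,z1 in((.127,.138),(.05,.125)):
        s=X[(np.hypot(*(X[:,:2]-c).T)<.055)&(X[:,2]>z0)&(X[:,2]<z1)]
        if len(s)>10:
            e=np.linalg.svd(s[:,:2]-s[:,:2].mean(0),full_matrices=False)
            print(n,z0,len(s),e[1].round(3),"dir",np.degrees(np.arctan2(e[2][0][1],e[2][0][0])).round(1),cv2.minAreaRect(s[:,:2].astype(np.float32)))
s=[cv2.resize(cv2.imread("pics/f_scene.png")[130:290,200:460],None,fx=3,fy=3)]
cv2.imwrite("pics/fin.png",s[0])
E
```

```text
0
down 36.32 [ 0.5641 -0.0368  0.1407] gap 1.001 F 0.0 [ 0.6 -0.2 -0. ]
grip 36.97 [ 0.5641 -0.0367  0.1403] gap 0.151 F 69.3 [2.  0.4 1.6]
turned 39.27 [ 0.564  -0.0368  0.1403] gap 0.146 F 69.8 [3.1 0.2 5.7]
heading 31.649397413775603 [ 0.03945015 -0.64830743 -0.15678164] [-11.2  24.6 -16.4  49.    0.   47.1]
wrist 0.127 1345 [0.308 0.107] dir -57.7 ((0.5472858548164368, -0.010611053556203842), (0.013552281074225903, 0.02874935232102871), 33.58720016479492)
wrist 0.05 405 [0.136 0.059] dir -41.8 ((0.5481362342834473, -0.011502034962177277), (0.01102354098111391, 0.031187793239951134), 31.751529693603516)
scene 0.127 106 [0.285 0.036] dir -59.0 ((0.5648108720779419, -0.03699444234371185), (0.014595573768019676, 0.08764660358428955), 29.6932373046875)
scene 0.05 570 [0.622 0.046] dir -58.6 ((0.5683581829071045, -0.03570431470870972), (0.011755986139178276, 0.08916984498500824), 31.276357650756836)
```

View pics/fin.png

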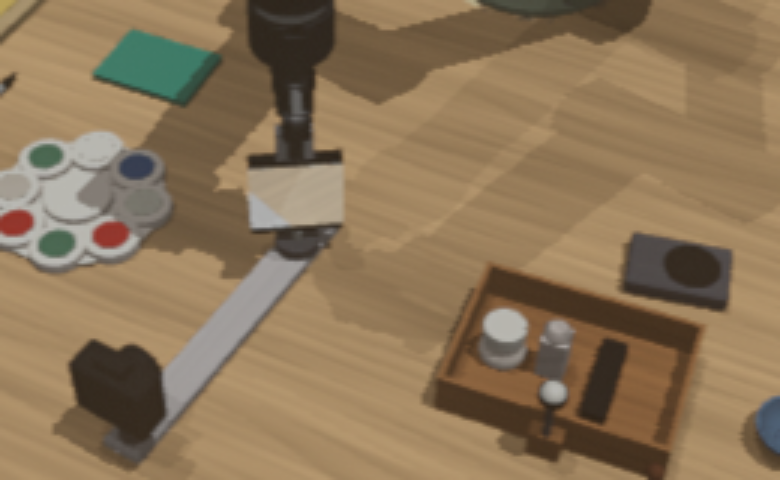

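The final view shows all three items in the tray and the gripper holding the turned mirror at (295,190). The mirror normal measures about 31.5° against a target of 31.9°, so I'll nudge it slightly and hand in.

```bash
python3 - <<'E'
from h import *
bot.reach((.5635,-.0367,.14),down(32.25)); bot.dwell(.5); st("end")
y=np.array(bot.get_obs()["eef_rot"])[:,1]; print(np.degrees(np.arctan2(y[1],y[0])))
print(bot.job_done())
E
```

```text
end 40.17 [ 0.564  -0.0368  0.1403] gap 0.154 F 69.8 [ 3.8 -0.   4.5]
31.99838361100566
the job is handed in; nothing more can be done
None
```

I packed the ink stick, seal and jar in the tray, turned the mirror to about 32.0° (target 31.9°), and handed the job in at about 40 s with the gripper still holding it; the aim is from measured positions, as I couldn't see the rail camera's picture.

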